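Hang the baking mould over the drying bar with the lifter

ROBOT

A 6-joint arm with a two-finger parallel gripper is mounted at the origin on the work surface. World frame = base frame: x ahead of the robot, y to its left, z up, the work surface at z = 0. Lengths are in m, angles in rad, forces in N, time in s.
With the tool pointing down it reaches from about 0.35 to 0.85 m from the base axis. Payload 8.1 kg.
Tool frame: the origin (TCP) lies on the centre line of the jaws, within the pads' length; the fingertips stand 22 mm ahead of it and the grasp point (between the pads) lies 3 mm ahead of it; z points along the fingers, y is the line along which they close (so a half turn about z gives the same grasp; the last joint's range is limited). The gripper opens to 93 mm and grips with 3 to 60 N. Pads are 15 mm wide; open, the fingers measure 128 mm over their backs; the gripper's body (75 mm by 188 mm) begins 65 mm behind the grasp point.
Start: joints at [1.061, 0.13, 1.488, -0, 1.523, -0.085], TCP at [0.247, 0.547, 0.241] pointing down, gripper open.
Joint ranges: [-2.96, 2.96], [-0.89, 2.26], [0.02, 2.5], [-1.34, 4.48], [0, 2.73], [-2.66, 2.66]. Speed limits (rad/s): [2.39, 2.39, 2.79, 3.14, 3.14, 3.14].

INTERFACE

Orientations are given as a rotation vector (axis times angle).
In Python, from plant import robot gives the robot as it stands.
- The arm moves only by the tool creep_tool, called after "Call:" in YAML: its name, and indented under it one key for each argument. Schema: {"type":"object","properties":{"ticks":{"type":"array","items":{"type":"array","items":{"type":"number"},"minItems":5,"maxItems":5},"minItems":1,"maxItems":20},"squeeze":{"type":"number"},"only":{"type":"string"},"quiet":{"type":"boolean"},"lines":{"type":"string"}},"required":["ticks"],"additionalProperties":false}. ticks is a list of rows, 1 to 20 of them, each of 5 numbers: the finger opening in m, then dx, dy, dz in m, then a turn about the tool's z in rad; each row shifts and turns the commanded pose from where the row before left it, along the tool's axes as they then stand; what a row does not reach is not made up. A row lasts 1/10 s, in which the tool goes at most 0.05 m and 0.15 rad, less where a joint would pass 70% of its speed; a pose out of reach is approached as far as the arm can. The fingers move at their own pace and stop on an object; squeeze is the grip in N (left out, the last holds). Time passes only in rows, so rows that do not move let the fingers close. The tool returns the time, the measured TCP pose, the force, the opening and the grip force at its end. only (a regular expression) keeps the lines of the reply that match it, lines (a string "A,B") keeps lines A to B, and quiet returns only ok. Input that does not fit is refused with a message, and nothing moves.
- robot.read_state(): the state, without advancing time (a new reading comes with each control period).
- robot.read_camera(name): name is "side" or "top"; returns a dict with "image" (384x512x3 uint8, red, green, blue), "fx", "fy", "cx", "cy" (pixels), "R" (3x3) and "t" (3): a world point X has camera coordinates R X + t. Camera axes: x right, y down, z forward; pixel columns grow to the right and rows downward; lengths in m; the calibration is good to about 2 mm. A picture is of the moment at which its call begins. There is no depth.
- robot.close_job(): hands the job in; it is judged then, once.
The state is a dict: "t": time; "q": joint angles; "dq": joint speeds; "joint_torque": joint torques, N m; "tool_pos": TCP position; "orientation": TCP orientation; "force": force on the tool from outside, world axes, zero at the start; "wrist_torque": the same for the moment, N m; "opening": finger opening in m; "gripper_force": force on a finger pad.
Only numpy, scipy, OpenCV 4.12 (cv2) and the standard library are available. Lean on these libraries where they do the work, as an engineer would, in place of code of your own. Each camera call takes 0.05 s, during which the arm holds its last target. There are 200 camera calls.

TASK

The freshly washed baking mould must not be touched by the gripper or arm: pick up the C-shaped lifter, slide its two tines inside the mould, lift it and hang it gently over the dryer's bar so that it straddles the bar, then draw the lifter out. Stand the lifter upright on its tines on the worktop, clear of the dryer, then turn the dryer's selector knob until its pointer is at the long bar-shaped mark, and let go. Leave the tower, bowl, tumbler and jar where they are.

Things in the scene. Friction and masses are not known exactly. Their poses are not given: they have to be found in the camera images.
- mould: Half-round trough baking mould, bare aluminium, open at both ends, standing mouth down like a tunnel; both ends alike. 110 long (its x, the tunnel's axis), 98 wide (y), 79 high, walls 4, about 240 g. Origin: middle of the underside, level with the side walls' lower edges; z up.
- mould_vault (a point): Inner apex of the mould's vault, at mid length, 75 above the mould's origin; axes as the mould's. The inside is 90 wide between straight walls 30 high, half-round above; 27 to either side of the middle the inner height is 67.
- lifter: Steel C-shaped lifter with dark wooden handle block, about 350 g, standing on two tines. Origin: on the standing plane (tines' underside) below the handle's middle; x along the tines to their tips, z up. Tines 10 wide, 10 high, x = -80 to 70, centred at y = -22 and 22 (34 free between). At x = -80 to -70 each carries an upright column, also 34 apart. Top plate 54 wide, x = -80 to 25, z = 85 to 95.
- lifter_handle (a point): Middle of the lifter's handle block, 121 above the lifter's origin; axes as the lifter's. Block: 24 along x, 60 along y, 95 to 145 above the origin; gripped from above with the fingers closing along x. A mould resting on the tines has its inner apex 18 above the lifter's origin.
- dryer: White blower box with a steel drying bar, fixed. Origin on the worktop below the bar, x along the bar. Box: x = 85 to 215, 120 wide (y), 85 high. A 16 thick post at x = 86, 107 high, carries the bar, which runs to its free end at x = -130; nothing is below the bar. On the box round the knob: round dots at knob values 0, 0.75, 2.25, and one long bar-shaped mark at 1.5.
- bar_mid (a point): Middle of the free bar, on its centre line, 100 above the worktop. The bar is 14 in diameter, its top 107 above the worktop. Axes as the dryer's: x along the bar, from its free end (104 away, at -x) to the post (+x).
- knob_grip (a point): Point on the knob's vertical axis, 119 above the worktop. Knob: 60 mm disc, 12 high, on the box; on it a grip bar 50 long, 14 wide, 97 to 123 above the worktop. Its x points along the grip to the pointer end (white line on top, white nose); the fingers close along its y.
- knob (a joint): Angle of the knob in rad, growing clockwise seen from above. At 0 the pointer points along the dryer's +x, at 1.5 to the long bar-shaped mark. Range 0 to 2.4; it stays where it is left (friction 0.05 N m).
- tower: Bystander: round steel spice tower of three tiers, 68 in diameter, 132 high, origin under its middle.
- bowl: Bystander: wooden bowl, 110 in diameter, 50 high, origin under its middle.
- tumbler: Bystander: glass tumbler, 68 in diameter, 100 high, origin under its middle.
- jar: Bystander: white ceramic jar with a closed lid, 90 in diameter, 106 high, origin under its middle.

How it is judged:
On the way, in this order (a step that is already met when the one before it is completed fails the run):
1. the mould is lifted clear of the worktop on the lifter (height (world z) of mould above 0.02 m and contact force between lifter and mould above 0.3 N), for 0.2 s.
2. the mould hangs astride the bar, and the lifter is drawn out of it (contact force between mould and dryer above 0.3 N and contact force between lifter and mould below 0.05 N and horizontal distance between lifter and mould above 0.1 m and angle between mould's own z axis and vertical below 0.3 rad and height (world z) of mould between 0.02 and 0.042 m), for 0.2 s.
3. the lifter stands on its tines on the worktop, let go (height (world z) of lifter below 0.006 m and angle between lifter's own z axis and vertical below 0.08 rad and contact force between the fingers and lifter below 0.05 N), for 0.2 s.
4. the knob's pointer is at the long bar-shaped mark (value of joint knob between 1.35 and 1.65 rad), for 0.2 s.
At the end, for the whole second after the job is handed in: Mould at rest astride the bar: origin 20-42 mm high, upright within 0.3 rad, within 65 mm of bar_mid along and 30 mm across, axis within 0.35 rad of the bar's. Lifter at rest on its tines on the worktop (within 0.08 rad), touching neither mould nor dryer. Knob at 1.5 +- 0.15 rad (all of step 4 and contact force between mould and dryer above 0.3 N and angle between mould's own z axis and vertical below 0.3 rad and height (world z) of mould between 0.02 and 0.042 m and linear speed of each of mould, lifter below 0.03 m/s and x of mould in the frame of bar_mid between -0.065 and 0.065 m and y of mould in the frame of bar_mid between -0.03 and 0.03 m and angle between the x axis of mould and the x axis of dryer, either way round below 0.35 rad and height (world z) of lifter between -0.01 and 0.006 m and angle between lifter's own z axis and vertical below 0.08 rad and contact force between lifter and mould below 0.05 N and contact force between lifter and dryer below 0.05 N).
It fails at once if the robot itself touches the mould (contact force between any of the arm, the fingers and mould above 0.5 N).
It fails at once if the mould is knocked or dropped on the dryer (over 20 N) (contact force between mould and dryer above 20 N).
It fails at once if a bystander is moved by more than 20 mm (distance of any of tower, bowl, tumbler, jar from where it was at the start of the episode above 0.02 m).
It also fails if it takes over 72 s, if anything falls off the work surface, if the arm or the gripper's body presses on something with over 40 N, if the wrist force passes 120 N, or if a joint passes its speed limit or range.

## Working session

There is one attempt and no reset: what is moved stays moved. The work goes in short steps, Python scripts to look and compute and a tool call to move; the robot and the scene stay as the last step left them, time stands still between calls to the robot, and variables do not carry over. Pictures are saved under pics/ and viewed, at most 10 in all, crops included, and the job is handed in when it is done.

```bash
ls; mkdir -p pics
```

Run:
```python
from plant import robot
import cv2,pickle
for n in("side","top"):
    c=robot.read_camera(n); pickle.dump(c,open(n+".pkl","wb")); cv2.imwrite(f"pics/{n}0.png",c["image"][:,:,::-1])
    print(n,c["fx"],c["fy"],c["cx"],c["cy"],c["R"],c["t"])
s=robot.read_state(); print(s)
```

```text
pics
plant.py
side 348.4005467133951 348.4005467133951 255.50570048232166 191.45027461660806 [[ 0.82592315 -0.56337222  0.02151042]
 [-0.28070066 -0.44400633 -0.85092039]
 [ 0.48893567  0.69675686 -0.52485406]] [-0.46111499  0.29399717  0.81189807]
top 390.6981835915254 390.6981835915254 249.87063330318944 188.1902950179826 [[ 0.01659034 -0.99986026  0.0020557 ]
 [-0.98056488 -0.01667209 -0.19548544]
 [ 0.1954924   0.00122743 -0.98070445]] [0.05797185 0.6141578  1.35115735]
{'t': 0.1, 'q': array([ 1.06063843e+00,  1.31112490e-01,  1.48914310e+00, -8.38962160e-06,
        1.52299613e+00, -8.53596795e-02]), 'dq': array([-9.90906756e-05, -2.14592408e-03, -3.14692936e-03, -5.89414983e-04,
       -1.08069077e-04, -5.30455157e-04]), 'joint_torque': array([ 1.56704307e-03, -5.61342323e+01, -4.93097734e+01,  7.71522545e-02,
        2.89844867e-02, -9.34147420e-05]), 'tool_pos': array([0.24701369, 0.5462822 , 0.23969126]), 'orientation': array([-6.62163890e-01, -3.07052593e+00,  2.49486477e-03]), 'force': array([ 0.11066613, -0.18728436,  0.36843718]), 'wrist_torque': array([-0.02232689,  0.03503117, -0.00748411]), 'gripper_force': 0.0, 'opening': 0.09299996874395289}
```

View pics/top0.png

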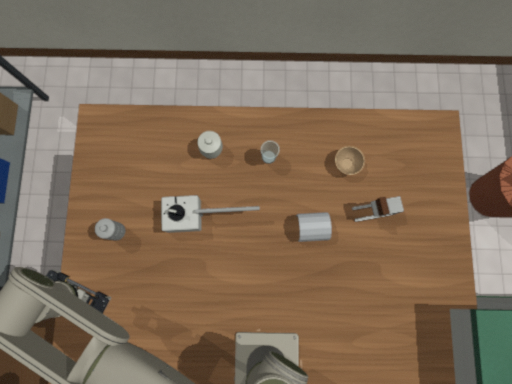

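View pics/side0.png

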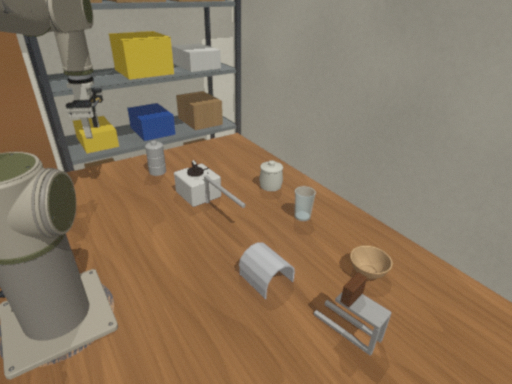

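The top view shows the dryer box at (180,213) and its bar running right to a free end at (258,208). The mould is at (314,227). The lifter's handle is at (382,207) with tines pointing left towards the mould, the bowl is at (349,161), and the tower is at (110,230). The side view shows the same layout, with the mould at (267,267), the handle at (354,292) and the bar's free end at (241,204).

Run:
```python
import pickle,cv2,numpy as np
t=pickle.load(open("top.pkl","rb"))["image"][:,:,::-1];s=pickle.load(open("side.pkl","rb"))["image"][:,:,::-1]
cv2.imwrite("pics/topc.png",cv2.resize(t[180:250,150:410],None,fx=3,fy=3,interpolation=cv2.INTER_CUBIC))
a=cv2.resize(t[185:240,155:210],(600,600),interpolation=cv2.INTER_CUBIC)
cv2.imwrite("pics/knob.png",a)
cv2.imwrite("pics/sidec.png",cv2.resize(s[150:350,165:400],(705,600),interpolation=cv2.INTER_CUBIC))
```

```text
(no output)
```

View pics/topc.png

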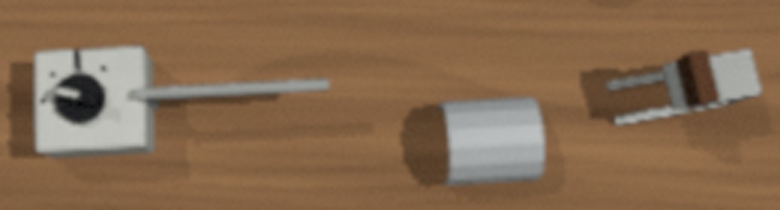

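View pics/knob.png

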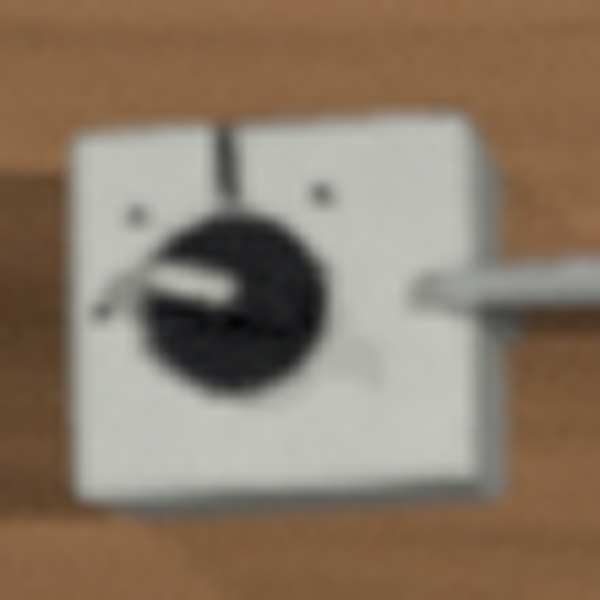

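View pics/sidec.png

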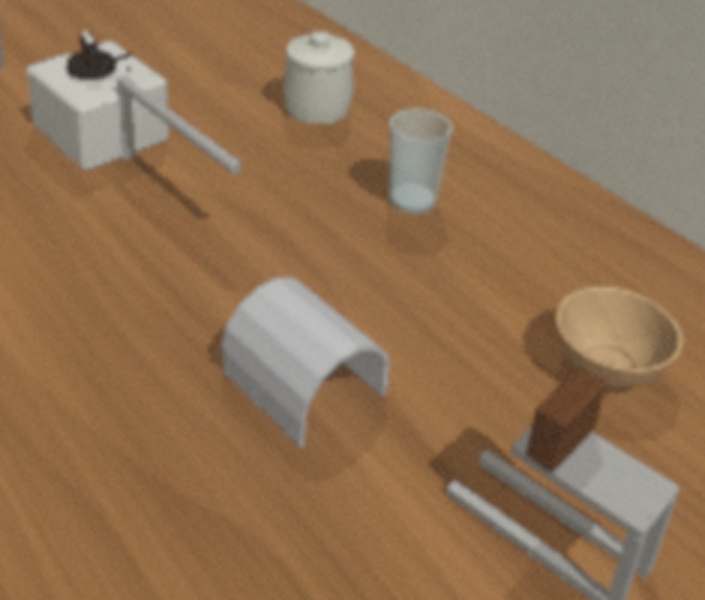

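The crops show these points:
- **Bar:** free end at top-crop (328,85) and side-crop (236,165).
- **Knob:** the pointer sits near the 0 dot, and the long mark is straight up.
- **Lifter:** tine tips at top-crop (612,85) and (617,121), side-crop (485,458) and (453,488). Rear plate corners at top-crop (752,50) and (760,95), side-crop (678,490) and (630,530).
- **Mould:** foot corners at side-crop (302,443), (385,392) and (226,375).

Create h.py:
```python
import pickle,cv2,numpy as np
C={n:pickle.load(open(n+".pkl","rb")) for n in("side","top")}
def ray(n,u,v):
    c=C[n];d=c["R"].T@np.array([(u-c["cx"])/c["fx"],(v-c["cy"])/c["fy"],1]);return -c["R"].T@c["t"],d/np.linalg.norm(d)
def plane(n,p,z):
    o,d=ray(n,*p);return o+d*(z-o[2])/d[2]
def tri(ps,pt):
    A=np.zeros((3,3));b=np.zeros(3)
    for n,p in(("side",ps),("top",pt)):
        o,d=ray(n,*p);M=np.eye(3)-np.outer(d,d);A+=M;b+=M@o
    x=np.linalg.solve(A,b)
    return x,[round(1000*float(np.linalg.norm(np.cross(x-o,d))),1) for o,d in(ray("side",*ps),ray("top",*pt))]
T=lambda x,y:(150+(x+.5)/3-.5,180+(y+.5)/3-.5)
S=lambda x,y:(165+(x+.5)/3-.5,150+(y+.5)/3-.5)
K=lambda x,y:(155+(x+.5)*55/600-.5,185+(y+.5)*55/600-.5)
```

Run:
```python
from h import *
np.set_printoptions(precision=4,suppress=True)
print("cam",ray("top",0,0)[0],ray("side",0,0)[0])
for k,s,t in[("barend",(236,165),(328,85)),("barpost",(124,85),(141,96)),("tip-",(485,458),(612,85)),("tip+",(453,488),(617,121)),("rear-",(678,490),(752,50)),("rear+",(630,530),(760,95)),("handle",(570,393),(702,78))]:
    print(k,*tri(S(*s),T(*t)))
A,B,D=[plane("side",S(*p),0) for p in((302,443),(385,392),(226,375))]
print("mould",A,B,D,"c",(B+D)/2,"len",np.linalg.norm(D-A),"w",np.linalg.norm(B-A),"dir",(D-A)/np.linalg.norm(D-A))
print("mould topview blob corners z~.04",[plane("top",T(*p),.03)[:2] for p in((447,103),(447,184),(543,178),(538,98))])
# bar edges in top image
im=C["top"]["image"];hsv=cv2.cvtColor(im,cv2.COLOR_RGB2HSV)
m=((hsv[...,1]<70)&(hsv[...,2]>90)).astype(np.uint8)
n,l,st,ce=cv2.connectedComponentsWithStats(m)
for i in range(1,n):
    if st[i,4]>60 and 140<st[i,1]<240: print(st[i],ce[i])
w=np.clip(110-hsv[...,1].astype(float),0,None)
pts=[]
for u in range(206,256,4):
    col=w[203:220,u];pts.append((u,203+(np.arange(17)*col).sum()/col.sum()))
print("bar",[ (plane("top",p,.1)[:2]).round(4).tolist() for p in pts])
print("knob disc c",plane("top",K(235,302),.097),"mark",plane("top",K(222,130),.085),plane("top",K(235,200),.085),"dots",[plane("top",K(*p),.085)[:2] for p in((105,310),(137,215),(322,195))],"pointer line",plane("top",K(155,272),.123),plane("top",K(228,292),.123))
```

```text
cam [0.3371 0.0665 1.445 ] [ 0.0664 -0.6949  0.6862]
barend [0.5352 0.0353 0.1039] [0.3, 0.3]
barpost [0.5208 0.2513 0.0964] [1.3, 1.3]
tip- [ 0.554  -0.3176  0.0081] [1.3, 1.3]
tip+ [ 0.511  -0.3237  0.0062] [0.4, 0.4]
rear- [ 0.5854 -0.4601  0.0941] [1.1, 1.1]
rear+ [ 0.531  -0.4646  0.0958] [2.6, 2.6]
handle [ 0.5448 -0.3838  0.1447] [1.0, 1.0]
mould [ 0.4406 -0.2164 -0.    ] [ 0.5361 -0.2098  0.    ] [ 0.4289 -0.1153  0.    ] c [ 0.4825 -0.1626  0.    ] len 0.10173506748144603 w 0.09565587221621094 dir [-0.1152  0.9933  0.    ]
mould topview blob corners z~.04 [array([ 0.5263, -0.1112]), array([ 0.4285, -0.1104]), array([ 0.4376, -0.2257]), array([ 0.5343, -0.2219])]
[ 161  195   99   38 1502] [189.8282 212.8023]
[352 196  52  26 485] [381.8619 208.1876]
[297 212  35  30 917] [314.422  226.4613]
[ 95 218  31  22 503] [109.0537 228.7932]
bar [[0.5241, 0.2191], [0.5248, 0.2053], [0.5259, 0.1914], [0.5267, 0.1776], [0.5278, 0.1637], [0.5289, 0.1499], [0.5297, 0.136], [0.5305, 0.1221], [0.5315, 0.1082], [0.5328, 0.0944], [0.5342, 0.0805], [0.5347, 0.0666], [0.5356, 0.0527]]
knob disc c [0.5163 0.3231 0.097 ] mark [0.5739 0.3326 0.085 ] [0.5511 0.3272 0.085 ] dots [array([0.5146, 0.367 ]), array([0.5456, 0.3585]), array([0.5532, 0.2992])] pointer line [0.5219 0.3437 0.123 ] [0.516  0.3205 0.123 ]
```

The triangulated heights match the description: bar end 0.104, handle top 0.145, plate 0.095. The knob is at about 0.32 rad. Next I move above the lifter's handle.

Create go.py:
```python
# work out the move to TCP (x,y,z), tool-y heading (deg), in tool axes
import sys,numpy as np
from plant import robot
from scipy.spatial.transform import Rotation as Ro
x,y,z,h=map(float,sys.argv[1:5])
s=robot.read_state();R=Ro.from_rotvec(s["orientation"]).as_matrix()
hd=np.degrees(np.arctan2(R[1,1],R[0,1]))
print("tool d",(R.T@(np.array([x,y,z])-s["tool_pos"])).round(4),"turn",round(float(np.radians((hd-h+180)%360-180)),3),"heading",hd.round(2),"tilt",R[:2,2].round(4),"q6",s["q"][5].round(2),"t",round(s["t"],2))
```

```text
(no output)
```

Call:
creep_tool:
  ticks:
    - [0.093, -0.0327, -0.0364, 0, 0]
    - [0.093, -0.0327, -0.0364, 0, 0]
    - [0.093, -0.0327, -0.0364, 0, 0]
    - [0.093, -0.0327, -0.0364, 0, 0]
    - [0.093, -0.0327, -0.0364, 0, 0]
    - [0.093, -0.0327, -0.0364, 0, 0]
    - [0.093, -0.0327, -0.0364, 0, 0]
    - [0.093, -0.0327, -0.0364, 0, 0]
    - [0.093, -0.0327, -0.0364, 0, 0]
    - [0.093, -0.0327, -0.0364, 0, 0]
    - [0.093, -0.0327, -0.0364, 0, 0]
    - [0.093, -0.0327, -0.0364, 0, 0]
    - [0.093, -0.0327, -0.0364, 0, 0]
    - [0.093, -0.0327, -0.0364, 0, 0]
    - [0.093, -0.0327, -0.0364, 0, 0]
    - [0.093, -0.0327, -0.0364, 0, 0]
    - [0.093, -0.0327, -0.0364, 0, 0]
    - [0.093, -0.0327, -0.0364, 0, 0]
    - [0.093, -0.0327, -0.0364, 0, 0]
    - [0.093, -0.0327, -0.0364, 0, 0]

```text
t: 2.1
tool_pos: [0.5432, -0.388, 0.2399]
orientation: [-0.662, -3.07, -0.001]
force: [0.4, 0.4, 0.8]
opening: 0.0928
gripper_force: 0.0
```

Call:
creep_tool:
  ticks:
    - [0.093, 0, 0, 0, 0.15]
    - [0.093, 0, 0, 0, 0.15]
    - [0.093, 0, 0, 0, 0.15]
    - [0.093, 0, 0, 0, 0.15]
    - [0.093, 0, 0, 0, 0.15]
    - [0.093, 0, 0, 0, 0.15]
    - [0.093, 0, 0, 0, 0.15]
    - [0.093, 0, 0, 0, 0.15]
    - [0.093, 0, 0, 0, 0.15]
    - [0.093, 0, 0, 0, 0.15]
    - [0.093, 0, 0, 0, 0.15]
    - [0.093, 0, 0, 0, 0.15]
    - [0.093, 0, 0, 0, 0.15]
    - [0.093, 0, 0, 0, 0.15]
    - [0.093, 0, 0, 0, 0.15]
    - [0.093, 0, 0, 0, 0.15]
    - [0.093, 0, 0, 0, 0.15]
    - [0.093, 0, 0, 0, 0]

```text
t: 3.9
tool_pos: [0.5429, -0.386, 0.24]
orientation: [-3.13, -0.258, 0.001]
force: [-0.1, 0.9, -1.1]
opening: 0.0929
gripper_force: 0.0
```

```bash
python3 go.py 0.5445 -0.3845 0.124 -80.5
```

```text
tool d [ 0.0019 -0.0011  0.116 ] turn -0.002 heading -80.59 tilt [-0.0008  0.0007] q6 0.71 t 3.9
```

Call:
creep_tool:
  ticks:
    - [0.093, 0.001, -0.0005, 0.03, 0]
    - [0.093, 0.001, -0.0005, 0.03, 0]
    - [0.093, 0, 0, 0.03, 0]
    - [0.093, 0, 0, 0.016, 0]
    - [0.093, 0, 0, 0.01, 0]
    - [0.093, 0, 0, 0, 0]
    - [0.02, 0, 0, 0, 0]
    - [0.02, 0, 0, 0, 0]
    - [0.02, 0, 0, 0, 0]
    - [0.02, 0, 0, 0, 0]
    - [0.02, 0, 0, 0, 0]
    - [0.02, 0, 0, 0, 0]
    - [0.02, 0, 0, 0, 0]
    - [0.02, 0, 0, 0, 0]
  squeeze: 50

```text
t: 5.3
tool_pos: [0.5449, -0.3848, 0.1246]
orientation: [-3.131, -0.262, 0.0]
force: [-0.2, 0.4, 0.4]
opening: 0.0337
gripper_force: 0.0
```

Run:
```python
from plant import robot
import cv2,pickle,numpy as np
a=[]
for n in("side","top"):
    c=robot.read_camera(n); pickle.dump(c,open(n+"1.pkl","wb")); a.append(c["image"][:,:,::-1])
s=a[0][230:350,230:400];t=a[1][180:250,290:410]
cv2.imwrite("pics/g1.png",np.hstack([cv2.resize(s,(480,339),interpolation=cv2.INTER_CUBIC),cv2.resize(cv2.copyMakeBorder(t,0,0,0,0,0),(310,181),interpolation=cv2.INTER_CUBIC)[np.r_[0:181,[180]*158]]]))
```

```text
(no output)
```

View pics/g1.png

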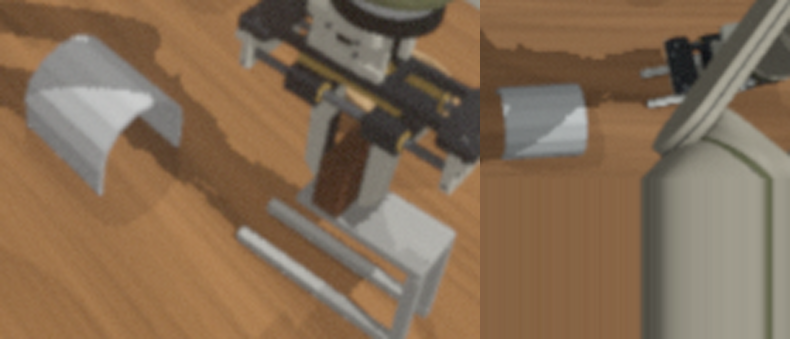

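The picture shows the fingers around the handle and still closing. I continue the closure.

Call:
creep_tool:
  ticks:
    - [0.015, 0, 0, 0, 0]
    - [0.015, 0, 0, 0, 0]
    - [0.015, 0, 0, 0, 0]
    - [0.015, 0, 0, 0, 0]
    - [0.015, 0, 0, 0, 0]
  squeeze: 50

```text
t: 5.9
tool_pos: [0.545, -0.385, 0.1248]
orientation: [3.13, 0.262, 0.0]
force: [0.8, -2.7, 0.7]
opening: 0.0235
gripper_force: 49.7
```

Call:
creep_tool:
  ticks:
    - [0.015, 0, 0, -0.01, 0]
    - [0.015, 0, 0, -0.01, 0]
    - [0.015, 0, 0, -0.01, 0]
    - [0.015, 0, 0, 0, 0]

```text
t: 6.3
tool_pos: [0.546, -0.3855, 0.1574]
orientation: [3.128, 0.262, 0.004]
force: [-0.3, -0.6, -2.7]
opening: 0.0237
gripper_force: 49.7
```

Run:
```python
from h import *
from plant import robot
# mould heading from top mask: minAreaRect and side-edge line fits
im=C["top"]["image"];hsv=cv2.cvtColor(im,cv2.COLOR_RGB2HSV)
m=((hsv[...,1]<70)&(hsv[...,2]>90)).astype(np.uint8);m[:,:290]=0;m[:,340:]=0;m[:205]=0;m[245:]=0
cs,_=cv2.findContours(m,cv2.RETR_EXTERNAL,cv2.CHAIN_APPROX_NONE);c=max(cs,key=cv2.contourArea)
r=cv2.minAreaRect(c);print(r)
for rows in("min","max"):
    p=np.array([(u,getattr(np.flatnonzero(m[:,u]),rows)()) for u in range(302,328)],float)
    k=np.polyfit(p[:,0],p[:,1],1);e=[plane("top",(u,np.polyval(k,u)),.04) for u in(298,331)]
    d=e[0]-e[1];print(rows,np.degrees(np.arctan2(d[1],d[0])).round(2),e[0][:2].round(4),e[1][:2].round(4))
c=robot.read_camera("side");cv2.imwrite("pics/g2.png",cv2.resize(c["image"][:,:,::-1][200:350,220:420],(800,600),interpolation=cv2.INTER_CUBIC))
```

```bash
python3 go.py 0.495 -0.315 0.144 -85
```

```text
((314.4385070800781, 226.39231872558594), (28.123300552368164, 33.55936050415039), 86.8201675415039)
min 93.78 [ 0.5263 -0.1075] [ 0.5342 -0.2272]
max 94.37 [ 0.4278 -0.1068] [ 0.4369 -0.2248]
tool d [-0.0383 -0.0777  0.0121] turn 0.08 heading -80.44 tilt [ 0.002  -0.0015] q6 0.71 t 6.35
```

View pics/g2.png

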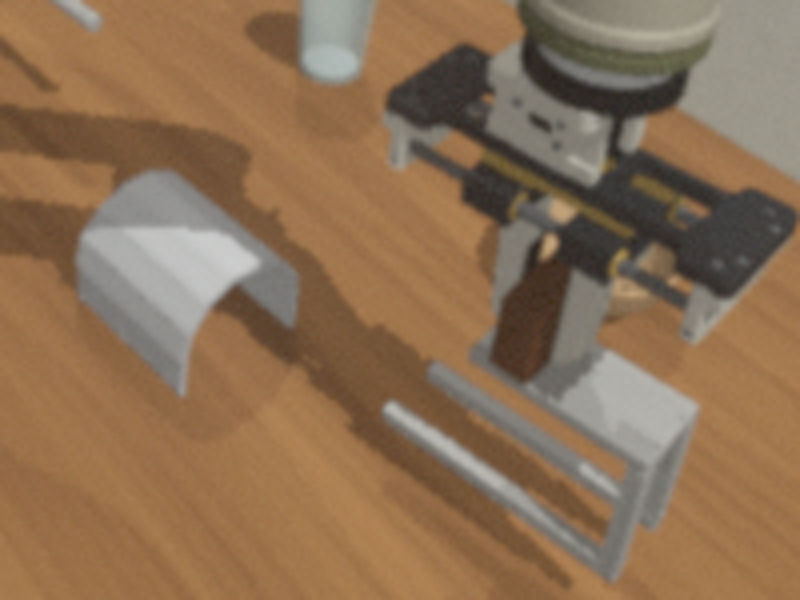

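The lifter is held and off the table. It looks level, with the tips near (388,410) and (432,370). I turn it to the mould's heading of about 94.2° and line it up.

Call:
creep_tool:
  ticks:
    - [0.015, 0, 0, 0, 0.046]
    - [0.015, 0, 0, 0, 0.046]
    - [0.015, 0, 0, 0, 0]

```text
t: 6.65
tool_pos: [0.5447, -0.3845, 0.1541]
orientation: [-3.139, -0.116, 0.001]
force: [0.4, 1.0, -4.6]
opening: 0.0237
gripper_force: 49.7
```

```bash
python3 go.py 0.4925 -0.315 0.137 -85.8
```

```text
tool d [-0.0469 -0.0732  0.0172] turn 0.001 heading -85.75 tilt [-0.0007  0.0007] q6 0.81 t 6.65
```

Call:
creep_tool:
  ticks:
    - [0.015, -0.016, -0.025, 0, 0]
    - [0.015, -0.016, -0.025, 0, 0]
    - [0.015, -0.015, -0.023, 0, 0]
    - [0.015, 0, 0, 0.009, 0]
    - [0.015, 0, 0, 0.008, 0]
    - [0.015, 0, 0, 0, 0]
    - [0.015, 0, 0, 0, 0]

```text
t: 7.35
tool_pos: [0.4927, -0.316, 0.1372]
orientation: [-3.139, -0.117, 0.001]
force: [-0.1, -1.5, -4.0]
opening: 0.0239
gripper_force: 49.9
```

```bash
python3 go.py 0.4815 -0.1655 0.137 -85.8
```

Create look.py:
```python
import sys,cv2,pickle,numpy as np
from plant import robot
n,x0,x1,y0,y1,f,o=sys.argv[1],*map(int,sys.argv[2:7]),sys.argv[7]
c=robot.read_camera(n);pickle.dump(c,open(o+".pkl","wb"))
cv2.imwrite(f"pics/{o}.png",cv2.resize(c["image"][y0:y1,x0:x1,::-1],None,fx=f,fy=f,interpolation=cv2.INTER_CUBIC))
```

```bash
python3 look.py side 200 400 200 350 4 pre
```

```text
tool d [ 1.000e-04 -1.509e-01  3.000e-04] turn 0.001 heading -85.71 tilt [-0.0004  0.0003] q6 0.84 t 7.35
```

View pics/pre.png

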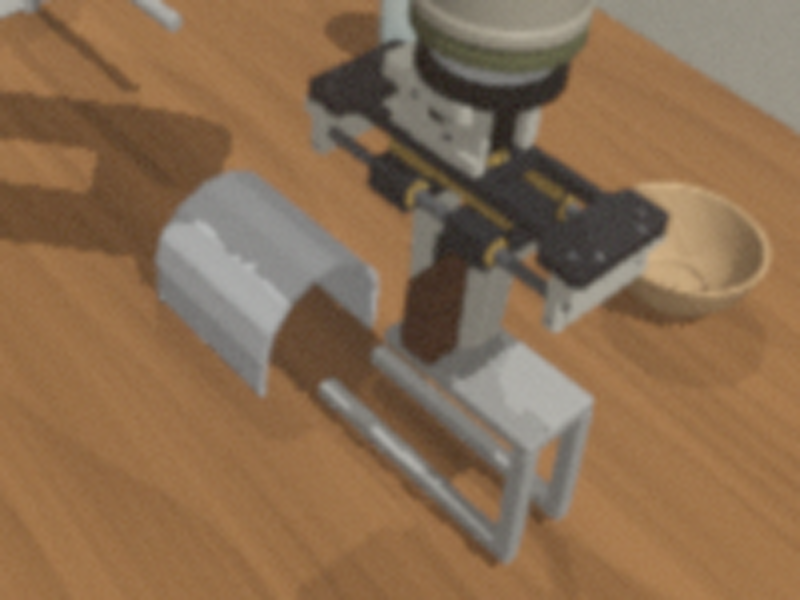

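The tines point into the mouth, with tips at crop (330,384) and (380,354) and the mould's opening between x=268 and x=375. I check the lateral alignment before inserting.

Run:
```python
from h import *
P=lambda x,y:(200+(x+.5)/4-.5,200+(y+.5)/4-.5)
tips=[plane("side",P(*p),.019) for p in((331,386),(380,356))];base=[plane("side",P(498,530),.019)]
rear=[plane("side",P(*p),.107) for p in((592,402),(532,445))]
print(tips,base,rear)
A,B=plane("side",P(262,393),0),plane("side",P(372,325),0);print("mould near end",A,B)
a=np.array([-.0732,.9973]);n=np.array([.9973,.0732])
for q in[sum(tips)/2,sum(rear)/2,(A+B)/2]:print("lateral",(n@(q[:2]-np.array([.4815,-.1655]))).round(4),"along",(a@(q[:2]-np.array([.4815,-.1655]))).round(4))
```

```text
[array([ 0.46758055, -0.24954823,  0.019     ]), array([ 0.50846071, -0.24736846,  0.019     ])] [array([ 0.48198092, -0.38107874,  0.019     ])] [array([ 0.52393421, -0.39277608,  0.107     ]), array([ 0.47706213, -0.39536223,  0.107     ])]
mould near end [ 0.43917759 -0.21752667  0.        ] [ 0.53397898 -0.2107991   0.        ]
lateral 0.0004 along -0.0832
lateral 0.0022 along -0.2293
lateral 0.0015 along -0.0489
```

Call:
creep_tool:
  ticks:
    - [0.015, 0, -0.02, 0, 0]
    - [0.015, 0, -0.025, 0, 0]
    - [0.015, 0, -0.025, 0, 0]
    - [0.015, 0, -0.025, 0, 0]
    - [0.015, 0, -0.025, 0, 0]
    - [0.015, 0, -0.02, 0, 0]
    - [0.015, 0, -0.012, 0, 0]
    - [0.015, 0, 0, 0, 0]
    - [0.015, 0, 0, -0.015, 0]
    - [0.015, 0, 0, -0.012, 0]
    - [0.015, 0, 0, -0.008, 0]
    - [0.015, 0, 0, -0.005, 0]
    - [0.015, 0, 0, -0.004, 0]
    - [0.015, 0, 0, -0.004, 0]
    - [0.015, 0, 0, -0.005, 0]
    - [0.015, 0, 0, -0.007, 0]
    - [0.015, 0, 0, -0.01, 0]
    - [0.015, 0, 0, 0, 0]

```text
t: 9.2
tool_pos: [0.4822, -0.1644, 0.2097]
orientation: [3.138, 0.117, 0.004]
force: [-0.0, 0.1, -6.3]
opening: 0.0235
gripper_force: 49.9
```

```bash
python3 go.py 0.5428 -0.056 0.230 -86
python3 look.py side 180 380 150 300 4 lift
```

```text
tool d [ 0.0686 -0.1035 -0.0203] turn 0.005 heading -85.71 tilt [ 0.0027 -0.0012] q6 1.07 t 9.2
```

View pics/lift.png

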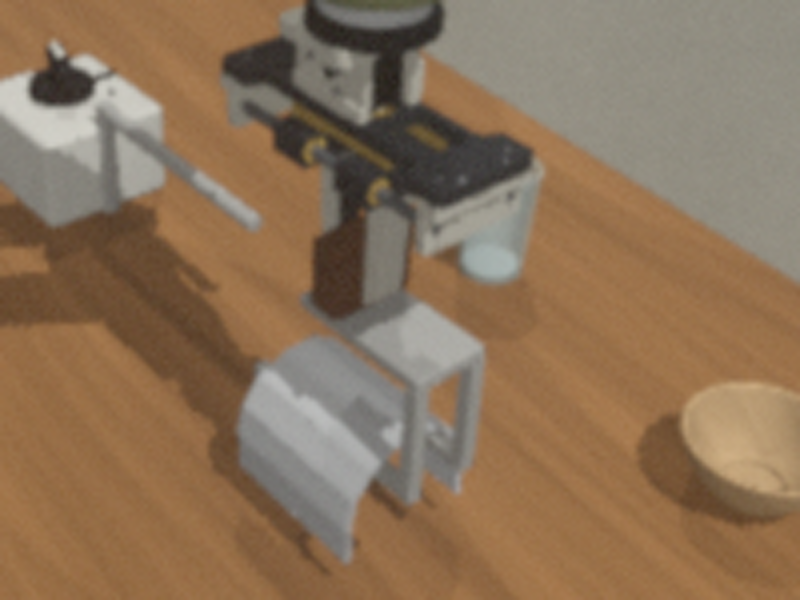

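The mould sits centred on the tines, clear of the table with its lower edge at (345,560), and the bar's free end is at (255,220). I raise it and line it up with the bar.

Call:
creep_tool:
  ticks:
    - [0.015, 0, 0, -0.012, 0]
    - [0.015, 0, 0, -0.012, 0]
    - [0.015, 0.006, -0.009, 0, 0]
    - [0.015, 0.01, -0.015, 0, 0]
    - [0.015, 0.012, -0.018, 0, 0]
    - [0.015, 0.012, -0.018, 0, 0]
    - [0.015, 0.012, -0.018, 0, 0]
    - [0.015, 0.01, -0.015, 0, 0]
    - [0.015, 0.006, -0.009, 0, 0]
    - [0.015, 0, 0, 0, 0.005]
    - [0.015, 0, 0, 0, 0]
    - [0.015, 0, 0, 0, 0]

```text
t: 10.45
tool_pos: [0.5411, -0.0578, 0.2316]
orientation: [3.139, 0.109, -0.0]
force: [-0.3, 0.7, -6.7]
opening: 0.0234
gripper_force: 49.9
```

```bash
python3 go.py 0.5293 0.139 0.232 -86
python3 look.py side 180 360 130 280 4 pb
```

```text
tool d [ 0.0018 -0.1971 -0.0005] turn -0.001 heading -86.04 tilt [-0.0003 -0.0004] q6 1.3 t 10.45
```

View pics/pb.png

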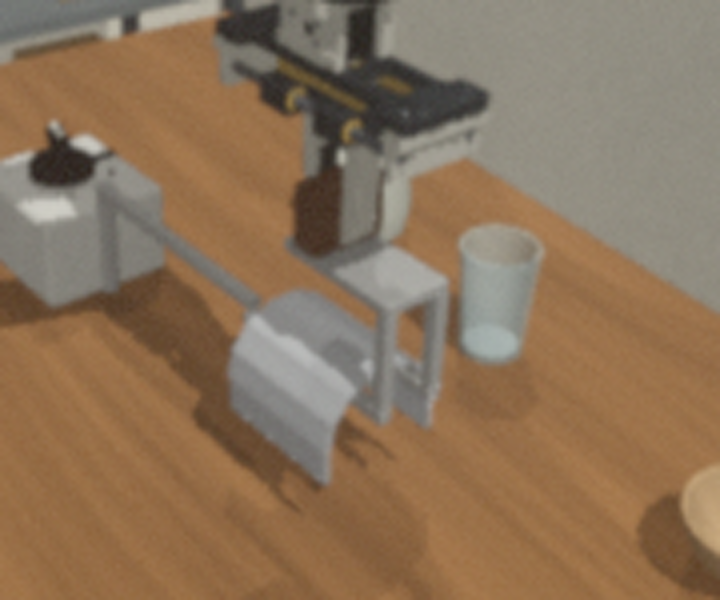

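The mould is held in line in front of the bar, whose free end is at about (258,300). The picture budget is now used up, so I rely on numbers and forces from here. I advance over the bar.

Call:
creep_tool:
  ticks:
    - [0.015, 0.001, -0.01, 0, 0]
    - [0.015, 0, -0.018, 0, 0]
    - [0.015, 0, -0.018, 0, 0]
    - [0.015, 0, -0.018, 0, 0]
    - [0.015, 0, -0.018, 0, 0]
    - [0.015, 0, 0, 0, 0]

```text
t: 11.1
tool_pos: [0.5364, 0.027, 0.2317]
orientation: [-3.138, -0.112, -0.0]
force: [-0.0, -0.0, -6.8]
opening: 0.0235
gripper_force: 49.9
```

```bash
python3 go.py 0.5285 0.139 0.232 -86
```

```text
tool d [ 2.000e-04 -1.122e-01 -1.000e-04] turn 0.002 heading -85.91 tilt [0.     0.0014] q6 1.45 t 11.1
```

Call:
creep_tool:
  ticks:
    - [0.015, 0, -0.014, 0, 0]
    - [0.015, 0, -0.018, 0, 0]
    - [0.015, 0, -0.018, 0, 0]
    - [0.015, 0, -0.018, 0, 0]
    - [0.015, 0, -0.018, 0, 0]
    - [0.015, 0, -0.014, 0, 0]
    - [0.015, 0, -0.01, 0, 0]
    - [0.015, 0, 0, 0, 0]
    - [0.015, 0, 0, 0.005, 0]
    - [0.015, 0, 0, 0.005, 0]
    - [0.015, 0, 0, 0, 0]
    - [0.015, 0, 0, 0, 0]

```text
t: 12.3
tool_pos: [0.5288, 0.1338, 0.2211]
orientation: [3.14, 0.108, -0.002]
force: [0.8, -0.2, -6.3]
opening: 0.0239
gripper_force: 49.9
```

```bash
python3 go.py 0.5285 0.139 0.214 -86
```

Run:
```python
from plant import robot
import pickle
pickle.dump(robot.read_camera("side"),open("s2.pkl","wb"));pickle.dump(robot.read_camera("top"),open("t2.pkl","wb"))
```

```text
tool d [ 0.0001 -0.0052  0.0071] turn -0.001 heading -86.05 tilt [-0.001  -0.0002] q6 1.66 t 12.3
```

Call:
creep_tool:
  ticks:
    - [0.015, 0, 0, 0.002, 0]
    - [0.015, 0, 0, 0.002, 0]
    - [0.015, 0, 0, 0.001, 0]
    - [0.015, 0, 0, 0.001, 0]
    - [0.015, 0, 0, 0, 0]

```text
t: 12.9
tool_pos: [0.5289, 0.1344, 0.2154]
orientation: [3.14, 0.11, -0.001]
force: [-1.1, 0.1, -8.6]
opening: 0.0241
gripper_force: 49.9
```

Call:
creep_tool:
  ticks:
    - [0.015, 0, 0, 0.001, 0]
    - [0.015, 0, 0, 0.001, 0]
    - [0.015, 0, 0, 0.001, 0]
    - [0.015, 0, 0, 0.001, 0]
    - [0.015, 0, 0, 0.001, 0]
    - [0.015, 0, 0, 0.001, 0]
    - [0.015, 0, 0, 0, 0]

```text
t: 13.6
tool_pos: [0.529, 0.1344, 0.2095]
orientation: [3.14, 0.11, -0.0]
force: [0.8, -0.3, -3.7]
opening: 0.0235
gripper_force: 49.9
```

Call:
creep_tool:
  ticks:
    - [0.015, 0, 0, 0.002, 0]
    - [0.015, 0, 0, 0.002, 0]
    - [0.015, 0, 0, 0.002, 0]
    - [0.015, 0, 0, 0, 0]
    - [0.015, 0, 0, 0, 0]

```text
t: 14.1
tool_pos: [0.5289, 0.1344, 0.2035]
orientation: [-3.14, -0.11, 0.0]
force: [-0.4, -0.2, -4.1]
opening: 0.0238
gripper_force: 49.9
```

Call:
creep_tool:
  ticks:
    - [0.015, 0, 0.004, 0, 0]
    - [0.015, 0, 0.008, 0, 0]
    - [0.015, 0, 0.01, 0, 0]
    - [0.015, 0, 0.01, 0, 0]
    - [0.015, 0, 0.01, 0, 0]
    - [0.015, 0, 0.01, 0, 0]
    - [0.015, 0, 0, 0, 0]

```text
t: 14.8
tool_pos: [0.5328, 0.0809, 0.2037]
orientation: [3.139, 0.107, 0.0]
force: [0.3, 0.2, -4.3]
opening: 0.0237
gripper_force: 49.9
```

```bash
python3 go.py 0.5428 -0.07 0.2035 -86
```

```text
tool d [-0.0003  0.1513  0.0002] turn -0.002 heading -86.1 tilt [ 0.     -0.0005] q6 1.56 t 14.8
```

Call:
creep_tool:
  ticks:
    - [0.015, 0, 0.015, 0, 0]
    - [0.015, 0, 0.02, 0, 0]
    - [0.015, 0, 0.02, 0, 0]
    - [0.015, 0, 0.02, 0, 0]
    - [0.015, 0, 0.02, 0, 0]
    - [0.015, 0, 0.02, 0, 0]
    - [0.015, 0, 0.03, 0, 0]
    - [0.015, 0, 0.04, 0, 0]
    - [0.015, 0, 0.04, 0, 0]
    - [0.015, 0, 0.04, 0, 0]
    - [0.015, 0, 0.03, 0, 0]
    - [0.015, 0, 0.02, 0.01, 0]
    - [0.015, 0, 0, 0.02, 0]
    - [0.015, 0, 0, 0.02, 0]
    - [0.015, 0, 0, 0.015, 0]
    - [0.015, 0, 0, 0.006, 0]
    - [0.015, 0, 0, 0, 0]
    - [0.015, 0, 0, 0, 0]

```text
t: 16.6
tool_pos: [0.5551, -0.2316, 0.1334]
orientation: [3.139, 0.11, 0.001]
force: [-0.3, 0.3, -2.6]
opening: 0.0237
gripper_force: 49.9
```

```bash
python3 go.py 0.54 -0.25 0.1248 -86
```

Run:
```python
# mould on the bar: silhouette in both views
from h import *
from plant import robot
for n in("side","top"):
    C[n]=robot.read_camera(n);pickle.dump(C[n],open(n+"3.pkl","wb"))
old=pickle.load(open("side.pkl","rb"))["image"]
hsv=cv2.cvtColor(C["top"]["image"],cv2.COLOR_RGB2HSV)
m=((hsv[...,1]<70)&(hsv[...,2]>90)).astype(np.uint8)
# open to remove the bar (thin)
m=cv2.morphologyEx(m,cv2.MORPH_OPEN,np.ones((9,9)))
n,l,st,ce=cv2.connectedComponentsWithStats(m)
for i in range(1,n):
    if 180<st[i,1]<260: 
        c=max(cv2.findContours((l==i).astype(np.uint8),0,1)[0],key=cv2.contourArea)
        print(st[i],ce[i].round(1),cv2.minAreaRect(c),plane("top",ce[i],.075)[:2].round(4))
```

```text
tool d [-0.0164  0.0173  0.0086] turn 0.0 heading -85.97 tilt [ 0.0009 -0.0005] q6 1.02 t 16.6
[161 195  40  37 983] [184.7 215.6] ((180.5, 213.0), (36.0, 39.0), 90.0) [0.5079 0.2965]
[161 197  13  15 172] [166.4 203.4] ((167.0, 204.0), (14.0, 12.0), 90.0) [0.5501 0.3632]
[213 196  34  28 901] [229.8 209.9] ((229.5, 209.5), (27.0, 33.0), 90.0) [0.5307 0.1379]
[ 469  212   43   85 3248] [491.2 254.3] ((490.0, 254.0), (84.0, 42.0), 90.0) [ 0.3908 -0.7712]
[ 95 219  29  19 480] [108.8 228.7] ((109.0, 228.0), (18.0, 28.0), 90.0) [0.4572 0.5598]
[  197   222   177   162 12140] [298.6 323. ] ((294.7645263671875, 319.222900390625), (117.01078033447266, 204.69708251953125), 28.1416015625) [ 0.1532 -0.1023]
```

The mould hangs at about (0.531, 0.138), which is on bar_mid. I set the lifter down.

Call:
creep_tool:
  ticks:
    - [0.015, 0, 0, 0.003, 0]
    - [0.015, 0, 0, 0.002, 0]
    - [0.015, 0, 0, 0.0015, 0]
    - [0.015, 0, 0, 0.001, 0]
    - [0.015, 0, 0, 0.001, 0]
    - [0.015, 0, 0, 0, 0]

```text
t: 17.3
tool_pos: [0.5548, -0.2316, 0.1248]
orientation: [3.14, 0.11, 0.001]
force: [-1.9, 2.6, 1.6]
opening: 0.0239
gripper_force: 49.9
```

```bash
python3 go.py 0.555 -0.2316 0.1248 -86
```

```text
tool d [ 0.0002 -0.     -0.    ] turn 0.0 heading -86.0 tilt [ 0.0005 -0.0001] q6 1.02 t 17.3
```

Call:
creep_tool:
  ticks:
    - [0.06, 0, 0, 0, 0]
    - [0.06, 0, 0, 0, 0]
    - [0.06, 0, 0, 0, 0]
    - [0.06, 0, 0, 0, 0]
    - [0.06, 0, 0, 0, 0]
    - [0.06, 0, 0, 0, 0]
    - [0.06, 0, 0, 0, 0]
    - [0.06, 0, 0, -0.005, 0]
    - [0.06, 0, 0, -0.015, 0]
    - [0.06, 0, 0, -0.03, 0]
    - [0.06, 0, 0, -0.04, 0]
    - [0.06, 0, 0, -0.04, 0]
    - [0.06, 0, 0, 0, 0]

```text
t: 18.6
tool_pos: [0.5577, -0.2332, 0.2637]
orientation: [3.133, 0.11, 0.018]
force: [1.0, -0.7, 0.6]
opening: 0.0597
gripper_force: 0.0
```

Run:
```python
from h import *
from plant import robot
for n in("side","top"): C[n]=robot.read_camera(n);pickle.dump(C[n],open(n+"4.pkl","wb"))
hsv=cv2.cvtColor(C["side"]["image"],cv2.COLOR_RGB2HSV)
m=((hsv[...,0]<12)&(hsv[...,2]<110)&(hsv[...,1]>100)).astype(np.uint8)
n,l,st,ce=cv2.connectedComponentsWithStats(m)
print([ (st[i].tolist(),plane("side",ce[i],.12).round(3).tolist()) for i in range(1,n) if st[i,4]>60 and st[i,1]>150])
```

```bash
python3 go.py 0.5166 0.3231 0.25 -14.3
```

```text
[]
tool d [-2.000e-04 -5.567e-01  5.800e-03] turn -1.251 heading -86.0 tilt [ 0.0043 -0.0022] q6 1.02 t 18.7
```

Call:
creep_tool:
  ticks:
    - [0.06, 0, -0.03, 0, 0]
    - [0.06, 0, -0.045, 0, 0]
    - [0.06, 0, -0.045, 0, 0]
    - [0.06, 0, -0.045, 0, 0]
    - [0.06, 0, -0.045, 0, 0]
    - [0.06, 0, -0.045, 0, 0]
    - [0.06, 0, -0.045, 0, 0]
    - [0.06, 0, -0.045, 0, 0]
    - [0.06, 0, -0.045, 0, 0]
    - [0.06, 0, -0.045, 0, 0]
    - [0.06, 0, -0.045, 0, 0]
    - [0.06, 0, -0.045, 0, 0]
    - [0.06, 0, -0.03, 0, 0]
    - [0.06, 0, 0, 0, -0.139]
    - [0.06, 0, 0, 0, -0.139]
    - [0.06, 0, 0, 0, -0.139]
    - [0.06, 0, 0, 0, -0.139]
    - [0.06, 0, 0, 0, -0.139]
    - [0.06, 0, 0, 0, -0.139]
    - [0.06, 0, 0, 0, -0.139]

```text
t: 20.7
tool_pos: [0.5151, 0.3216, 0.2527]
orientation: [-2.719, -1.573, 0.004]
force: [0.4, -0.0, -0.5]
opening: 0.0599
gripper_force: 0.0
```

Call:
creep_tool:
  ticks:
    - [0.06, 0, 0, 0, -0.139]
    - [0.06, 0, 0, 0, -0.139]
    - [0.06, 0, 0, 0, 0]
    - [0.06, 0, 0, 0, 0]

```text
t: 21.1
tool_pos: [0.5155, 0.3217, 0.2532]
orientation: [-2.485, -1.922, 0.003]
force: [0.3, 0.5, -0.6]
opening: 0.0598
gripper_force: 0.0
```

Run:
```python
from h import *
from plant import robot
c0=pickle.load(open("top.pkl","rb"))
im=c0["image"].astype(int)[185:240,155:210];g=im.max(2)
m=(g<60).astype(np.uint8);n,l,st,ce=cv2.connectedComponentsWithStats(m);i=1+st[1:,4].argmax()
print("dark",st[i],ce[i],plane("top",ce[i]+[155,185],.1))
w=((g>120)&(np.hypot(*np.meshgrid(np.arange(55)-ce[i][0],np.arange(55)-ce[i][1]))<8)).astype(np.uint8)
p=np.argwhere(w)[:,::-1].astype(np.float32);print("white",p.tolist())
v=cv2.fitLine(p,cv2.DIST_L2,0,.01,.01).ravel();a=plane("top",v[2:]+[155,185],.123);b=plane("top",v[2:]+5*v[:2]+[155,185],.123);d=b-a
print("pointer axis",np.degrees(np.arctan2(d[1],d[0])),a)
C["side"]=robot.read_camera("side");pickle.dump(C["side"],open("side5.pkl","wb"));S5=C["side"]
for q in[(.556,-.2316,.121),(.556,-.2316,.145),(.56,-.27,.095),(.545,-.2316+.06,.01),(.585,-.2316+.06,.01)]:
    y=S5["R"]@np.array(q)+S5["t"];u=y[:2]/y[2]*S5["fx"]+[S5["cx"],S5["cy"]];print(q,u.round(1),S5["image"][int(round(u[1])),int(round(u[0]))])
```

```bash
python3 go.py 0.5166 0.3231 0.122 -14.3
```

```text
dark [ 14  20  15  16 156] [21.73717949 27.62179487] [0.51459712 0.32022506 0.1       ]
white [[15.0, 24.0], [16.0, 24.0], [15.0, 25.0], [16.0, 25.0], [17.0, 25.0], [18.0, 25.0], [19.0, 25.0], [20.0, 25.0], [15.0, 26.0], [16.0, 26.0], [17.0, 26.0], [18.0, 26.0], [19.0, 26.0], [20.0, 26.0], [19.0, 27.0]]
pointer axis -101.09754180881909 [0.5189341  0.33130316 0.123     ]
(0.556, -0.2316, 0.121) [308.7 247.3] [86 59 42]
(0.556, -0.2316, 0.145) [309.7 239.8] [107  75  51]
(0.56, -0.27, 0.095) [319.4 263.7] [168 167 160]
(0.545, -0.1716, 0.01) [286.9 267.7] [109  74  43]
(0.585, -0.1716, 0.01) [298.1 262.1] [142 107  74]
tool d [0.0016 0.0008 0.1314] turn -0.004 heading -14.55 tilt [-0.0012 -0.0006] q6 0.73 t 21.15
```

Call:
creep_tool:
  ticks:
    - [0.06, 0.001, 0.0005, 0.03, 0]
    - [0.06, 0, 0, 0.04, 0]
    - [0.06, 0, 0, 0.03, 0]
    - [0.06, 0, 0, 0.02, 0]
    - [0.06, 0, 0, 0.01, 0]
    - [0.06, 0, 0, 0, 0]
    - [0.005, 0, 0, 0, 0]
    - [0.005, 0, 0, 0, 0]
    - [0.005, 0, 0, 0, 0]
    - [0.005, 0, 0, 0, 0]
    - [0.005, 0, 0, 0, 0]
    - [0.005, 0, 0, 0, 0]
    - [0.005, 0, 0, 0, 0]
    - [0.005, 0, 0, 0, 0]
    - [0.005, 0, 0, 0, 0]
  squeeze: 30

```text
t: 22.65
tool_pos: [0.5156, 0.3235, 0.1244]
orientation: [-2.479, -1.927, 0.002]
force: [-5.9, 1.7, 3.9]
opening: 0.014
gripper_force: 30.0
```

```bash
python3 go.py 0.5166 0.3231 0.122 -82
```

```text
tool d [-0.0001  0.0011  0.0024] turn 1.182 heading -14.3 tilt [-0.0018  0.0007] q6 0.72 t 22.65
```

Call:
creep_tool:
  ticks:
    - [0.005, 0, 0, 0, 0.08]
    - [0.005, 0, 0, 0, 0.1]
    - [0.005, 0, 0, 0, 0.1]
    - [0.005, 0, 0, 0, 0.1]
    - [0.005, 0, 0, 0, 0.1]
    - [0.005, 0, 0, 0, 0.1]
    - [0.005, 0, 0, 0, 0.1]
    - [0.005, 0, 0, 0, 0.1]
    - [0.005, 0, 0, 0, 0.1]
    - [0.005, 0, 0, 0, 0.1]
    - [0.005, 0, 0, 0, 0.1]
    - [0.005, 0, 0, 0, 0.1]
    - [0.005, 0, 0, 0, 0]
    - [0.005, 0, 0, 0, 0]
    - [0.005, 0, 0, 0, 0]

```text
t: 24.15
tool_pos: [0.5158, 0.3232, 0.1243]
orientation: [-3.133, -0.224, 0.002]
force: [-5.4, 0.5, 4.9]
opening: 0.0141
gripper_force: 30.0
```

```bash
python3 go.py 0.5166 0.3231 0.122 -82
```

```text
tool d [0.0007 0.0002 0.0023] turn 0.003 heading -81.82 tilt [-0.0015  0.0004] q6 1.9 t 24.15
```

Call:
creep_tool:
  ticks:
    - [0.045, 0, 0, 0, 0]
    - [0.045, 0, 0, 0, 0]
    - [0.045, 0, 0, 0, 0]
    - [0.045, 0, 0, 0, 0]
    - [0.045, 0, 0, 0, 0]
    - [0.045, 0, 0, -0.01, 0]
    - [0.045, 0, 0, -0.03, 0]
    - [0.045, 0, 0, -0.04, 0]
    - [0.045, 0, 0, -0.04, 0]
    - [0.045, -0.04, -0.02, -0.01, 0]
    - [0.045, -0.04, -0.02, 0, 0]
    - [0.045, -0.04, -0.02, 0, 0]
    - [0.045, -0.04, -0.02, 0, 0]
    - [0.045, -0.04, -0.02, 0, 0]
    - [0.045, -0.03, -0.03, 0, 0]
    - [0.045, 0, -0.03, 0, 0]
    - [0.045, 0, 0, 0, 0]
    - [0.045, 0, 0, 0, 0]

```text
t: 25.95
tool_pos: [0.2662, 0.4492, 0.2547]
orientation: [3.134, 0.223, 0.001]
force: [-0.6, -0.6, -0.6]
opening: 0.0449
gripper_force: 0.0
```

Run:
```python
from h import *
from plant import robot
for n in("side","top"): C[n]=robot.read_camera(n);pickle.dump(C[n],open(n+"6.pkl","wb"))
im=C["top"]["image"].astype(int)[185:240,155:210];g=im.max(2)
m=(g<60).astype(np.uint8);n,l,st,ce=cv2.connectedComponentsWithStats(m);i=1+st[1:,4].argmax();print(st[i],ce[i])
w=((g>120)&(np.hypot(*np.meshgrid(np.arange(55)-21.3,np.arange(55)-27.5))<8.3)).astype(np.uint8)
p=np.argwhere(w)[:,::-1].astype(np.float32);print("white",p.tolist())
if len(p)>4:
    v=cv2.fitLine(p,cv2.DIST_L2,0,.01,.01).ravel();a=plane("top",v[2:]+[155,185],.123);b=plane("top",v[2:]+5*v[:2]+[155,185],.123);d=b-a
    print("pointer",np.degrees(np.arctan2(d[1],d[0])),"from centre",np.degrees(np.arctan2(a[1]-.3225,a[0]-.516)),a)
hsv=cv2.cvtColor(C["top"]["image"],cv2.COLOR_RGB2HSV)
m=((hsv[...,1]<70)&(hsv[...,2]>90)).astype(np.uint8);m=cv2.morphologyEx(m,cv2.MORPH_OPEN,np.ones((9,9)))
n,l,st,ce=cv2.connectedComponentsWithStats(m)
print([(st[i].tolist(),ce[i].round(1).tolist()) for i in range(1,n) if 180<st[i,1]<260 and 200<st[i,0]<350])
S6,S0=C["side"]["image"],pickle.load(open("side5.pkl","rb"))["image"]
print("lifter region change",np.abs(S6[225:320,260:360].astype(int)-S0[225:320,260:360]).mean())
```

```text
[ 14  20  15  16 154] [21.32467532 28.04545455]
white [[18.0, 20.0], [19.0, 20.0], [20.0, 20.0], [18.0, 21.0], [19.0, 21.0], [20.0, 21.0], [18.0, 22.0], [19.0, 22.0], [20.0, 22.0], [18.0, 23.0], [19.0, 23.0], [20.0, 23.0], [19.0, 24.0], [20.0, 24.0], [19.0, 25.0], [20.0, 25.0], [19.0, 26.0], [20.0, 26.0], [19.0, 27.0], [20.0, 27.0]]
pointer -170.98821238205394 from centre 14.691659206226504 [0.52695294 0.32537174 0.123     ]
[([342, 195, 16, 16, 249], [349.6, 202.7]), ([213, 197, 34, 29, 935], [229.6, 210.9])]
lifter region change 1.9967719298245614
```

The pointer heading is 9° against a target of 8°, so the knob is at about 1.48 rad. The mould is still on the bar and the lifter is standing, so I hand in.

```bash
python3 -c "
from plant import robot
print(robot.close_job())"
```

```text
the job is handed in; nothing more can be done
None
```

The job is handed in, with no verdict returned; by my last measurements the mould hangs astride the bar near its middle, the lifter stands on its tines on the worktop well clear of the dryer, and the knob is released at about 1.48 rad.

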